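# Set the stop of the cheese holder and run its wing nut down

### The arm

A 6-joint arm with a two-finger parallel gripper is mounted at the origin on the work surface. World frame = base frame: x ahead of the robot, y to its left, z up, the work surface at z = 0. Lengths are in mm, angles in rad, forces in N, time in s.
With the tool pointing down it reaches from about 275 to 1000 mm from the base axis. Payload 8.4 kg.
Tool frame: the origin (TCP) lies between the finger pads; the fingertips stand 22 mm ahead of it and the grasp point (between the pads) lies 3 mm ahead of it (r.nose_length is the z of the fingertips in the tool frame, in mm); z points along the fingers, y is the line along which they close (so a half turn about z gives the same grasp; the last joint's range is limited). The gripper opens to 85 mm and grips with 20 to 120 N. Pads are 22 mm wide; open, the fingers measure 114 mm over their backs; the gripper's body (76 mm by 85 mm) begins 54 mm behind the grasp point. The pads swing forward as they close: fully open they stand 13 mm farther back than shut.
Start: joints at [1.195, 0.353, 1.633, -0, 1.155, -0.002], TCP at [228.221, 581.845, 253.281] pointing down, gripper open.
Joint ranges: [-2.63, 2.63], [-0.92, 2.1], [0.06, 2.66], [-1.3, 4.44], [0, 2.69], [-3.02, 3.02]. Speed limits (rad/s): [2.22, 2.22, 2.79, 3.14, 3.14, 3.14].

### API

Orientations are given as [roll, pitch, yaw] about the fixed x, y, z axes, in that order (R = Rz(yaw) Ry(pitch) Rx(roll)).
In Python, from rig import r gives the robot as it stands.
- The arm moves only by the shell command python3 steer.py FILE [FORCE], which reads ROWS from the file FILE. ROWS is a JSON list that holds a single list of rows (three levels of brackets), with 1 to 5 rows, each of 7 numbers: a rotation vector rx, ry, rz in shares of 2 pi rad (1.0 is 2 pi rad), then dx, dy, dz in normalised numbers (1 is 60 cm), then the opening from 0.0 (shut) to 1.0 (fully open); each row shifts and turns the commanded pose from where the row before left it, along the tool's axes as they then stand; what a row does not reach is not made up. A row lasts 1/12 s, in which the tool goes at most 41.7 mm and 0.125 rad, less where a joint would pass 70% of its speed; a pose out of reach is approached as far as the arm can. The fingers move at their own pace and stop on an object; FORCE is the grip in N (left out, the last holds). Time passes only in rows, so rows that do not move let the fingers close. It prints the time, the measured TCP pose, the force, the opening and the grip force at its end. A shift or turn number past 1, either way, is cut back to 1. Input that does not fit is refused with a message, and nothing moves.
- r.sense(): the state, without advancing time (a new reading comes with each control period).
- r.grab_frame(name): name is "scene" or "top" or "wrist"; returns the picture (420x560x3 uint8, red, green, blue); there is no depth.
- r.camera_params(name): a dict with "fx", "fy", "cx", "cy" (pixels), "dist_coeffs" ([k1, k2, p1, p2, k3] as OpenCV has them; the pictures are not rectified), "rvec" (rotation vector, rad) and "tvec" (3), from world to camera coordinates, as OpenCV has them. Camera axes: x right, y down, z forward; pixel columns grow to the right and rows downward; lengths in mm; the calibration is good to about 2 mm. A picture is of the moment at which its call begins: read the wrist's pose just before it. camera_params takes no time and is no camera call; for the wrist camera it gives the pose at the moment of the call.
- r.sign_off(): hands the job in; it is judged then, once.
The state is a dict: "clock": time; "qpos": joint angles; "qvel": joint speeds; "joint_efforts": joint torques, N m; "eef_pos": TCP position; "tcp_rot": TCP orientation; "contact_force": force on the tool from outside, world axes, zero at the start; "wrist_torque": the same for the moment, N m; "opening": opening from 0.0 (shut) to 1.0 (fully open); "grasp_force": force on a finger pad.
Only numpy, scipy, OpenCV 4.12 (cv2) and the standard library are available. Lean on these libraries where they do the work, as an engineer would, in place of code of your own. Each camera call takes 0.05 s, during which the arm holds its last target. There are 200 camera calls.

### The job

At the cheese counter, push the steel sliding stop up to the block of cheese until the block is snug between the stop's white pad and the fixed steel back plate. Then turn the stop's loose wing nut clockwise by stroking its wings round with the fingertips, again and again, until it is fully home against the foot. Only push: do not pinch or lift anything, do not touch the cheese or the white pad, and leave the other goods standing where they are.

Things in the scene. Friction and masses are not known exactly. Their poses are not given: they have to be found in the camera images.
- board: white marble board, 360 x 220 x 18 mm, fixed on the counter (shifts and turns between starts). Origin: centre of its underside; +x runs along its length from the stop towards the cheese and the back plate, z up. The fixed steel back plate is 8 mm thick, 120 mm wide, its top 93 mm above the counter, its inner face at board x = 160 mm
- stop (a joint): travel of the sliding stop along board +x, m: grows towards the cheese. It starts between 0.005 and 0.045; with the cheese snug against the back plate it reads about 0.080. It slides with about 5 N of friction and stays where it is left. Its axis runs along the middle of the board (board y = 0)
- stop_heel (a point): middle of the near end face of the stop's steel foot, the flat face to push on (100 mm wide, 28 mm tall, facing board -x); 14 mm above the board's top, moves with the stop. The foot is 96 mm long, its top 46 mm above the counter. From 96 to 104 mm in board +x of this point stands the stop's upright steel plate, 110 mm wide, its top 90 mm above the counter
- wing_nut (a joint): angle of the wing nut from fully home, rad: 0 is home (hard stop), it starts between 6.5 and 9.4 and shrinks as the nut is turned clockwise seen from above. The nut sinks 4 mm a turn. It turns with about 0.03 N m of friction and stays where it is left. At any value the two wings point, seen from above, at 1.75 rad plus this value anticlockwise from board +x, and the other way
- nut_top (a point): point on the wing nut's upright axis, level with the rounded top edges of the wings (their very top is 4 mm higher). 56 mm in board +x from stop_heel, 40 mm short of the upright plate. Steel hub 22 mm across; a 10 mm stud on the axis reaches 92 mm above the counter. 79 mm above the counter when home, up to 6 mm higher at the start
- wing_push: the two wing faces that a clockwise push bears on. Wings: two, in line, upright, reaching 35 mm from the axis, 6 mm thick (8 mm at the top edge), from 23 mm below nut_top up to it. Origin on the nut's axis 30 mm under nut_top; x axis along one wing, the other along -x; the push face is on the +y side of the +x wing and on the -y side of the other
- wing_back: the other two wing faces, turned away from a clockwise push; same origin and axes as wing_push
- pad: white plastic pad on the far side of the stop's upright plate, 90 mm wide, 6 mm thick, 58 mm tall; the robot must not touch it. Origin on the nut's axis at the level of the board's top; the pad's front face is 54 mm in board +x from it
- cheese: cream block of cheese with a brown top rind, loose on the board in front of the back plate: 90 mm along its own x, 100 mm wide, 68 mm tall, about 0.65 kg. Origin: centre of its underside. It starts 3 to 9 mm short of the back plate and slightly askew; snug, its origin is at board x = 115 mm
- sign_board: small card sign on the board: round black foot 44 mm across, stem, upright blank card 45 mm wide, 68 mm tall in all. Origin: centre of its underside. Bystander, leave it alone
- truckle: small pale round cheese on the board, 42 mm across, 30 mm tall. Origin: centre of its underside. Bystander, leave it alone
- sign_table: card sign on the table: round black foot 44 mm across, blank card 60 mm wide, 74 mm tall. Origin: centre of its underside. Bystander, leave it alone
- wedge: golden wedge of cheese on the table, 120 x 80 mm, 50 mm tall. Origin: under its middle. Bystander, leave it alone
- jar: amber glass jar with a steel cap, 60 mm across, 75 mm tall. Origin: centre of its underside. Bystander, leave it alone
- knife: spatula-shaped cheese knife lying flat, 200 mm long. Origin: under its middle. Bystander, leave it alone
- dish: small white bowl, 90 mm across, 40 mm tall. Origin: centre of its underside. Bystander, leave it alone

How it is judged (in metres and radians):
On the way, in this order (a step that is already met when the one before it is completed fails the run):
1. the cheese is snug between the stop and the back plate, the nut still loose (value of joint stop between 0.0765 and 0.0835 m and x of cheese in the frame of board above 0.1115 m and y of cheese in the frame of board between -0.03 and 0.03 m and z of cheese in the frame of board below 0.022 m and angle between cheese's own z axis and vertical below 0.05 rad and value of joint wing_nut above 1.5 rad), for 0.2 s.
2. the wing nut is run fully home (value of joint stop between 0.0765 and 0.0835 m and x of cheese in the frame of board above 0.1115 m and y of cheese in the frame of board between -0.03 and 0.03 m and z of cheese in the frame of board below 0.022 m and angle between cheese's own z axis and vertical below 0.05 rad and value of joint wing_nut below 0.25 rad), for 0.2 s.
At the end, for the whole second after the job is handed in: the stop reads 76.5 to 83.5 mm with the cheese flat on the board, within 3.5 mm of touching the back plate and within 30 mm of the board's middle line; the wing nut is within 0.25 rad of home; cheese at rest; bystanders within 30 mm of their starts and upright (all of step 2 and linear speed of cheese below 0.02 m/s and not (distance of any of sign_board, truckle, sign_table, wedge, jar, knife, dish from where it was at the start of the episode above 0.03 m or angle between any of sign_board, truckle, sign_table, wedge, jar, knife, dish's own z axis and vertical above 0.5 rad)).
It fails at once if a wing is pinched: the fingers press on both its faces at once (contact force between the fingers and wing_push above 0.8 N and contact force between the fingers and wing_back above 0.8 N).
It fails at once if the robot touches the cheese or the white pad (contact force between any of the fingers, the arm and cheese above 0.5 N or contact force between any of the fingers, the arm and pad above 0.5 N).
It fails at once if the cheese is lifted or tipped (z of cheese in the frame of board above 0.035 m or angle between cheese's own z axis and vertical above 0.25 rad).
It fails at once if a bystander is lifted, knocked over or pushed more than 30 mm (distance of any of sign_board, truckle, sign_table, wedge, jar, knife, dish from where it was at the start of the episode above 0.03 m or angle between any of sign_board, truckle, sign_table, wedge, jar, knife, dish's own z axis and vertical above 0.5 rad).
It also fails if it takes over 58 s, if anything falls off the work surface, if the arm or the gripper's body presses on something with over 40 N, if the wrist force passes 120 N, or if a joint passes its speed limit or range.

## Working session

There is one attempt and no reset: what is moved stays moved. The work goes in short steps, Python scripts to look and compute and a shell command to move; the robot and the scene stay as the last step left them, time stands still between calls to the robot, and variables do not carry over. Pictures are saved under pics/ and viewed, at most 10 in all, crops included, and the job is handed in when it is done.

```bash
ls; mkdir -p pics; python3 - <<'E'
from rig import r
import cv2
for n in("scene","top"):
    im=r.grab_frame(n); cv2.imwrite(f"pics/{n}0.png",im[:,:,::-1]); print(n,r.camera_params(n))
print(r.sense(), r.nose_length)
E
```

```text
pics
rig.py
steer.py
scene {'fx': 508.99285176947427, 'fy': 508.99285176947427, 'cx': 269.30071587638207, 'cy': 211.09697597688043, 'dist_coeffs': array([0.0211866, 0.       , 0.       , 0.       , 0.       ]), 'rvec': array([ 2.04107264,  1.65998376, -0.50932745]), 'tvec': array([-144.36827762, -448.23683165, 1612.85802673])}
top {'fx': 467.19930179736684, 'fy': 467.19930179736684, 'cx': 279.7350189677256, 'cy': 207.92901887773704, 'dist_coeffs': array([0.05570312, 0.        , 0.        , 0.        , 0.        ]), 'rvec': array([ 2.19166543, -2.18680648,  0.02106091]), 'tvec': array([  32.99225825,  597.77693746, 1446.02202687])}
{'clock': 0.1, 'qpos': array([ 1.19459702e+00,  3.53565039e-01,  1.63406126e+00,  3.77073711e-05,
        1.15520426e+00, -2.41940612e-03]), 'qvel': array([-3.28276045e-05, -2.25021678e-03, -1.77319864e-03, -3.99898411e-05,
       -4.39878158e-04,  1.34354864e-03]), 'joint_efforts': array([ 8.57094790e-06, -6.06355333e+01, -3.42819679e+01,  4.19705486e-05,
        3.94400849e-03,  2.22698753e-05]), 'eef_pos': array([228.06401364, 581.47217793, 252.64475089]), 'tcp_rot': array([-3.14035484e+00, -3.74736307e-05,  2.76779749e+00]), 'contact_force': array([-0.20287813,  0.16691752,  0.23311282]), 'wrist_torque': array([ 0.01403255, -0.0153391 , -0.06231357]), 'grasp_force': 0.0, 'opening': 1.0042365560066073} 22.0
```

View pics/top0.png

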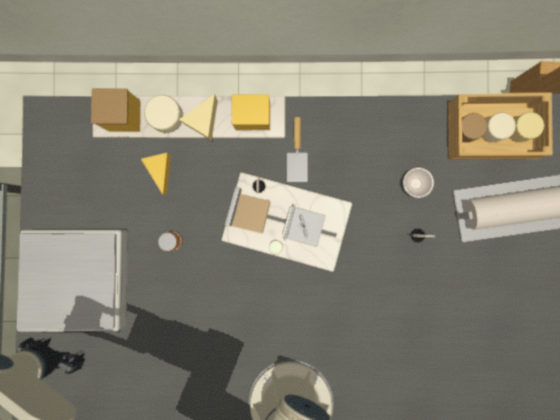

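View pics/scene0.png

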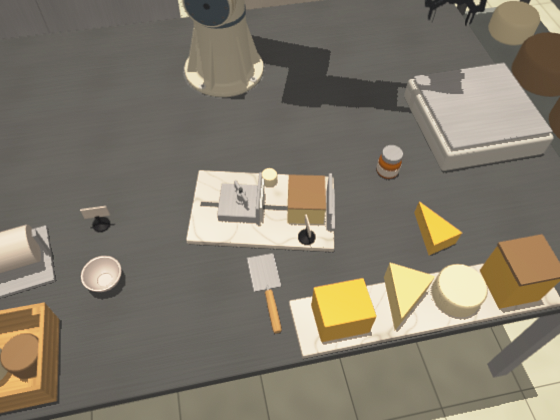

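The top view shows the board with corners near (240,174), (351,203), (333,270) and (222,241). The cheese is at (252,213), the stop at (305,227), the sign at (259,186) and the truckle at (276,247). Board +x runs to image left, roughly world +y.

```bash
cat > h.py <<'E'
import numpy as np, cv2
from rig import r
def ray(n,uv,z,p=None):
    p=p or r.camera_params(n)
    K=np.array([[p['fx'],0,p['cx']],[0,p['fy'],p['cy']],[0,0,1]]);R=cv2.Rodrigues(p['rvec'])[0]
    q=cv2.undistortPoints(np.float64(uv).reshape(-1,1,2),K,p['dist_coeffs']).reshape(-1,2)
    d=np.c_[q,np.ones(len(q))]@R; o=-R.T@p['tvec']
    z=np.broadcast_to(z,len(q)); return o+d*((z-o[2])/d[:,2])[:,None]
def proj(n,X,p=None):
    p=p or r.camera_params(n)
    K=np.array([[p['fx'],0,p['cx']],[0,p['fy'],p['cy']],[0,0,1]])
    return cv2.projectPoints(np.float64(X).reshape(-1,1,3),p['rvec'],p['tvec'],K,p['dist_coeffs'])[0].reshape(-1,2)
E
python3 - <<'E'
from h import *
im=cv2.imread("pics/top0.png"); c=im[165:285,210:365]
cv2.imwrite("pics/topc.png",cv2.resize(c,None,fx=5,fy=5,interpolation=cv2.INTER_CUBIC))
hsv=cv2.cvtColor(im,cv2.COLOR_BGR2HSV); m=((hsv[...,2]>150)).astype(np.uint8)
m[:160]=0;m[290:]=0;m[:,:215]=0;m[:,370:]=0
m=cv2.morphologyEx(m,cv2.MORPH_OPEN,np.ones((3,3)))
n,l,s,_=cv2.connectedComponentsWithStats(m);k=1+s[1:,4].argmax()
h=cv2.convexHull(cv2.findContours((l==k).astype(np.uint8),0,1)[0][0])
box=cv2.boxPoints(cv2.minAreaRect(h));print(box)
P=ray("top",box,18);print(P, np.linalg.norm(np.roll(P,-1,0)-P,axis=1),P.mean(0))
E
```

```text
[[220.06851 240.50165]
 [239.24197 170.99779]
 [352.5823  202.2641 ]
 [333.40884 271.76794]]
[[ 495.84475049  219.41084514   18.        ]
 [ 712.80142915  161.11312098   18.        ]
 [ 615.44846637 -191.49582077   18.        ]
 [ 400.94347917 -131.71577885   18.        ]] [224.6526765  365.80140126 222.6792378  363.7253873 ] [556.25953129  14.32809162  18.        ]
```

View pics/topc.png

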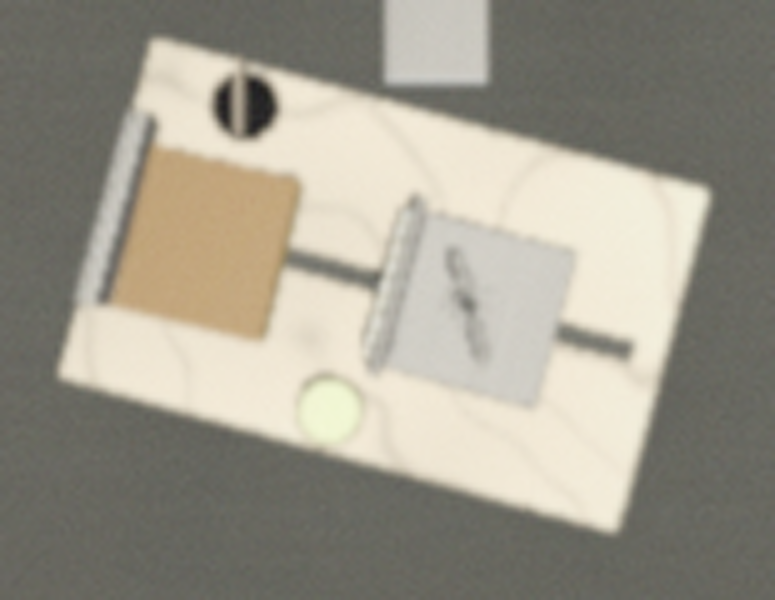

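The crop shows the board corners clearly, at crop pixels (153,38), (711,188), (617,533) and (58,378). The foot's near edge runs (577,250)–(535,407), and the wing tips are near (455,248) and (487,362).

```bash
python3 - <<'E'
from h import *
f=lambda a:np.float64(a)/5+[209.6,164.6]
P=ray("top",f([(153,38),(711,188),(617,533),(58,378)]),18)
print(P,np.linalg.norm(np.roll(P,-1,0)-P,axis=1))
C=P.mean(0);v=(P[0]-P[1])+(P[3]-P[2]);th=np.arctan2(v[1],v[0]);print("C",C,"th",th)
R=np.array([[np.cos(th),np.sin(th)],[-np.sin(th),np.cos(th)]])
B=lambda q:(q[:,:2]-C[:2])@R.T
print("groove",B(ray("top",f([(632,349),(285,257)]),18)))
print("heel",B(ray("top",f([(577,250),(535,407)]),46)))
print("foot far/plate top",B(ray("top",f([(424,200),(385,370),(410,195),(366,365)]),90)))
w=B(ray("top",f([(455,248),(487,362),(468,300)]),83));print("wing",w)
d=w[0]-w[1];print(np.arctan2(d[1],d[0]))
print("cheese",B(ray("top",f([(150,148),(301,180),(266,340),(108,302)]),86)))
print("truckle",B(ray("top",f([(329,409)]),48)),"sign",B(ray("top",f([(245,105)]),20)))
# world of heel & nut est
E
```

```text
[[ 709.03312917  158.09384021   18.        ]
 [ 615.64428705 -189.08701393   18.        ]
 [ 402.67313823 -130.46755601   18.        ]
 [ 496.78804098  215.89808006   18.        ]] [359.5219344  220.89126528 358.92446108 219.97569775]
C [556.03464886  13.60933758  18.        ] th 1.306753665119025
groove [[-158.85178858   -1.31877772]
 [  63.51426872    0.33834909]]
heel [[-108.44534574  -50.2609103 ]
 [-108.6253261    48.44796529]]
foot far/plate top [[-10.89876184 -53.0530032 ]
 [-15.0358672   49.80379165]
 [ -2.13822224 -53.73751659]
 [ -3.45767398  49.92520309]]
wing [[-36.091613   -30.70506671]
 [-72.0040652   29.46238228]
 [-51.58716524  -2.9708276 ]]
-1.0326777142025125
cheese [[154.44232483 -40.35993308]
 [ 62.68448142 -45.55982434]
 [ 57.5990931   51.4068094 ]
 [154.06442943  54.41612811]]
truckle [[11.60441739 82.62879282]] sign [[112.54823467 -84.44507957]]
```

```bash
cat >> h.py <<'E'
from scipy.spatial.transform import Rotation as Ro
C=np.array([556.03,13.61]);TH=1.3068
def W(bx,by=0): return C+np.array([bx*np.cos(TH)-by*np.sin(TH),bx*np.sin(TH)+by*np.cos(TH)])
def todo(bx,by,z,yaw):
    s=r.sense();R=Ro.from_euler('xyz',s['tcp_rot']);d=np.r_[W(bx,by),z]-s['eef_pos']
    print("t%.2f"%s['clock'],"pos",s['eef_pos'].round(1),"rot",s['tcp_rot'].round(3),"d",R.inv().apply(d).round(1),"rz",round(s['tcp_rot'][2]-yaw,3),"F",s['contact_force'].round(1),"T",s['wrist_torque'].round(2),"op",round(s['opening'],3),"q6",round(s['qpos'][5],2))
    b=s['eef_pos'][:2]-C;print("board",round(b@[np.cos(TH),np.sin(TH)],1),round(b@[-np.sin(TH),np.cos(TH)],1))
E
python3 -c "
from h import *
todo(-145,0,200,1.307)"
```

```text
t0.10 pos [228.1 581.5 252.6] rot [-3.14  -0.     2.768] d [-528.6 -553.    53.3] rz 1.461 F [-0.2  0.2  0.2] T [ 0.01 -0.02 -0.06] op 1.004 q6 -0.0
board 462.6 464.8
```

Units first: shifts go in shares of 60 cm and turns go in shares of 2 pi rad. So -27.6 mm / 600 = -0.046, -26.4 mm / 600 = -0.044.

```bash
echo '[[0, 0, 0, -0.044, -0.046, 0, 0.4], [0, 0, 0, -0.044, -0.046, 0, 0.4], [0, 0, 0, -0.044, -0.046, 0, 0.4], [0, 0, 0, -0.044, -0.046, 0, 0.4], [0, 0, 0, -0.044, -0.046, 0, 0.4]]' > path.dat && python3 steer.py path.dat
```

```text
refused: ROWS must be a list holding one list of rows, three levels of brackets. Nothing was moved.
```

Wrong form. The message asks for a list holding one list of rows, three levels of brackets, so I'll send the same numbers that way.

```bash
echo '[[[0, 0, 0, -0.044, -0.046, 0, 0.4], [0, 0, 0, -0.044, -0.046, 0, 0.4], [0, 0, 0, -0.044, -0.046, 0, 0.4], [0, 0, 0, -0.044, -0.046, 0, 0.4], [0, 0, 0, -0.044, -0.046, 0, 0.4]]]' > path.dat && python3 steer.py path.dat | tail -3
echo '[[[0, 0, 0, -0.044, -0.046, 0, 0.4], [0, 0, 0, -0.044, -0.046, 0, 0.4], [0, 0, 0, -0.044, -0.046, 0, 0.4], [0, 0, 0, -0.044, -0.046, 0, 0.4], [0, 0, 0, -0.044, -0.046, 0, 0.4]]]' > path.dat && python3 steer.py path.dat | tail -3
echo '[[[0, 0, 0, -0.044, -0.046, 0, 0.4], [0, 0, 0, -0.044, -0.046, 0, 0.4], [0, 0, 0, -0.044, -0.046, 0, 0.4], [0, 0, 0, -0.044, -0.046, 0, 0.4], [0, 0, 0, -0.044, -0.046, 0, 0.4]]]' > path.dat && python3 steer.py path.dat | tail -3
echo '[[[0, 0, 0, -0.044, -0.046, 0, 0.4], [0, 0, 0, -0.044, -0.046, 0, 0.4], [0, 0, 0, -0.044, -0.046, 0, 0.4], [0, 0, 0, -0.044, -0.046, 0, 0.4], [0, 0, 0, -0.044, -0.046, 0, 0.4]]]' > path.dat && python3 steer.py path.dat | tail -3
echo '[[[0, 0, 0.0194, 0, 0, 0, 0.4], [0, 0, 0.0194, 0, 0, 0, 0.4], [0, 0, 0.0194, 0, 0, 0, 0.4], [0, 0, 0.0194, 0, 0, 0, 0.4], [0, 0, 0.0194, 0, 0, 0, 0.4]]]' > path.dat && python3 steer.py path.dat | tail -3
echo '[[[0, 0, 0.0194, 0, 0, 0, 0.4], [0, 0, 0.0194, 0, 0, 0, 0.4], [0, 0, 0.0194, 0, 0, 0, 0.4], [0, 0, 0.0194, 0, 0, 0, 0.4], [0, 0, 0.0194, 0, 0, 0, 0.4]]]' > path.dat && python3 steer.py path.dat | tail -3
echo '[[[0, 0, 0.0194, 0, 0, 0, 0.4], [0, 0, 0.0189, 0, 0, 0, 0.4], [0, 0, 0, 0, 0, 0, 0.4]]]' > path.dat && python3 steer.py path.dat | tail -3
python3 -c "
from h import *
todo(-145,0,48,1.307)"
```

```text
contact_force: [1.0, 0.1, 0.0]
opening: 0.399
grasp_force: 0.0
contact_force: [0.8, 0.5, 0.2]
opening: 0.403
grasp_force: 0.0
contact_force: [0.3, 1.0, -0.5]
opening: 0.397
grasp_force: 0.0
contact_force: [0.1, 1.0, 0.2]
opening: 0.398
grasp_force: 0.0
contact_force: [-0.1, -0.1, 0.1]
opening: 0.401
grasp_force: 0.0
contact_force: [0.2, 0.1, -0.1]
opening: 0.403
grasp_force: 0.0
contact_force: [0.4, -0.4, 0.7]
opening: 0.396
grasp_force: 0.0
t2.85 pos [ 517.9 -124.8  253. ] rot [-3.141  0.     1.301] d [ -1.4   0.8 205. ] rz -0.006 F [ 0.4 -0.4  0.7] T [-0.03 -0.04 -0.06] op 0.396 q6 0.03
board -143.5 0.7
```

Scaled: 40 mm / 600 = 0.0667, 25 mm / 600 = 0.0417.

```bash
echo '[[[0, 0, 0, 0, 0, 0.0667, 0.4], [0, 0, 0, 0, 0, 0.0667, 0.4], [0, 0, 0, 0, 0, 0.0667, 0.4], [0, 0, 0, 0, 0, 0.0667, 0.4], [0, 0, 0, 0, 0.0013, 0.0417, 0.4]]]' > path.dat && python3 steer.py path.dat | tail -3
echo '[[[0, 0, 0, 0, 0, 0.0333, 0.4], [0, 0, 0, 0.0083, 0, 0, 0.4], [0, 0, 0, 0.0083, 0, 0, 0.4], [0, 0, 0, 0, 0, 0, 0.4], [0, 0, 0, 0, 0, 0, 0.4]]]' > path.dat && python3 steer.py path.dat |tail -4
python3 - <<'E'
from h import *
todo(-51,0,48,1.307)
cv2.imwrite("pics/s1.png",cv2.resize(r.grab_frame("scene")[130:270,150:350,::-1],None,fx=4,fy=4,interpolation=cv2.INTER_CUBIC))
E
```

```text
contact_force: [-0.6, -0.8, -0.9]
opening: 0.404
grasp_force: 0.0
tcp_rot: [3.139, -0.0, 1.309]
contact_force: [-0.4, -0.2, 0.4]
opening: 0.397
grasp_force: 0.0
t3.68 pos [ 522.9 -115.2   49.9] rot [ 3.139 -0.     1.309] d [82.  -1.5  1.9] rz 0.002 F [-0.4 -0.2  0.4] T [-0.01  0.01  0.01] op 0.397 q6 0.04
board -133.0 -1.6
```

View pics/s1.png

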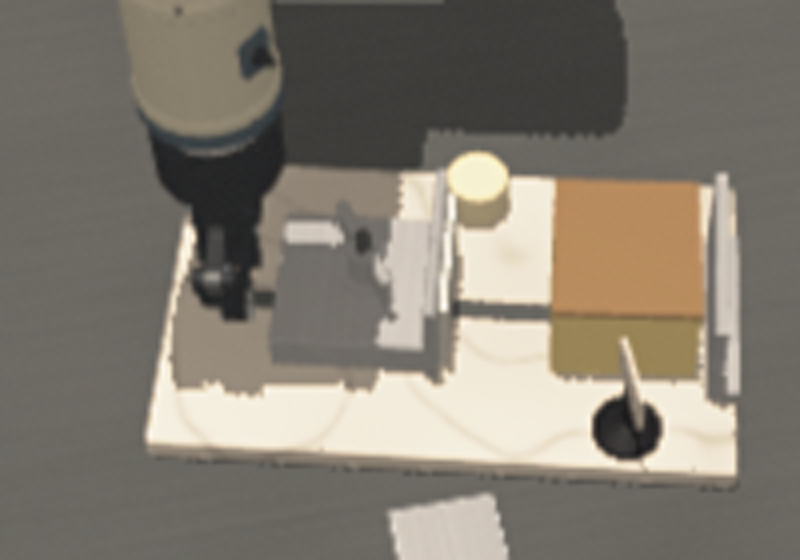

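The gripper stands at (235,290), just short of the foot's near face at x≈272, clear of everything else. I'll start pushing.

Scaled: 5 mm / 600 = 0.0083, 4 mm / 600 = 0.0067.

```bash
echo '[[[0, 0, 0, 0.0083, 0, 0, 0.4], [0, 0, 0, 0.0067, 0, 0, 0.4], [0, 0, 0, 0.005, 0, 0, 0.4], [0, 0, 0, 0.005, 0, 0, 0.4], [0, 0, 0, 0.005, 0, 0, 0.4]]]' > path.dat && python3 steer.py path.dat |tail -4
echo '[[[0, 0, 0, 0.0083, 0, 0, 0.4], [0, 0, 0, 0.0083, 0, 0, 0.4], [0, 0, 0, 0.0083, 0, 0, 0.4], [0, 0, 0, 0.0083, 0, 0, 0.4], [0, 0, 0, 0.0083, 0, 0, 0.4]]]' > path.dat && python3 steer.py path.dat |tail -4
echo '[[[0, 0, 0, 0.0083, 0, 0, 0.4], [0, 0, 0, 0.0083, 0, 0, 0.4], [0, 0, 0, 0.005, 0, 0, 0.4], [0, 0, 0, 0.0033, 0, 0, 0.4], [0, 0, 0, 0, 0, 0, 0.4]]]' > path.dat && python3 steer.py path.dat |tail -4
python3 -c "
from h import *
todo(-51,0,48,1.307)"
```

```text
tcp_rot: [3.141, 0.001, 1.307]
contact_force: [-0.4, -4.7, 4.3]
opening: 0.397
grasp_force: 2.7
tcp_rot: [3.141, 0.001, 1.307]
contact_force: [-0.9, -5.4, 4.2]
opening: 0.398
grasp_force: 2.8
tcp_rot: [3.141, -0.0, 1.307]
contact_force: [0.6, -0.8, 0.5]
opening: 0.4
grasp_force: 0.3
t4.98 pos [537.1 -59.2  48.5] rot [ 3.141 -0.     1.307] d [24.2 -0.8  0.5] rz 0.0 F [ 0.6 -0.8  0.5] T [-0.13 -0.03  0.02] op 0.4 q6 0.15
board -75.2 -0.8
```

Scaled: 4 mm / 600 = 0.0067, 2 mm / 600 = 0.0033.

```bash
echo '[[[0, 0, 0, 0.0067, 0, 0, 0.4], [0, 0, 0, 0.0067, 0, 0, 0.4], [0, 0, 0, 0.0067, 0, 0, 0.4], [0, 0, 0, 0.0067, 0, 0, 0.4], [0, 0, 0, 0.0033, 0, 0, 0.4]]]' > path.dat && python3 steer.py path.dat |tail -3
for i in 1 2; do :; done
echo '[[[0, 0, 0, 0.0017, 0, 0, 0.4], [0, 0, 0, 0.0017, 0, 0, 0.4]]]' > path.dat && python3 steer.py path.dat |tail -3
echo '[[[0, 0, 0, 0.0017, 0, 0, 0.4], [0, 0, 0, 0.0017, 0, 0, 0.4]]]' > path.dat && python3 steer.py path.dat |tail -3
python3 -c "
from h import *
todo(-51,0,48,1.307)"
```

```text
contact_force: [0.1, -9.2, 3.6]
opening: 0.4
grasp_force: 4.2
contact_force: [-0.0, -8.3, 2.9]
opening: 0.396
grasp_force: 4.2
contact_force: [-0.3, -9.4, 3.7]
opening: 0.399
grasp_force: 4.5
t5.73 pos [542.6 -38.9  48.4] rot [3.141e+00 1.000e-03 1.307e+00] d [ 3.2 -0.7  0.4] rz -0.0 F [-0.3 -9.4  3.7] T [-1.48  0.   -0.2 ] op 0.399 q6 0.19
board -54.2 -0.7
```

Scaled: 1 mm / 600 = 0.0017.

```bash
echo '[[[0, 0, 0, 0.0017, 0, 0, 0.4], [0, 0, 0, 0.0017, 0, 0, 0.4]]]' > path.dat && python3 steer.py path.dat |tail -3|head -1
echo '[[[0, 0, 0, 0.0017, 0, 0, 0.4]]]' > path.dat && python3 steer.py path.dat |tail -3|head -1
echo '[[[0, 0, 0, 0.0017, 0, 0, 0.4]]]' > path.dat && python3 steer.py path.dat |tail -3|head -1
python3 -c "
from h import *
todo(-51,0,48,1.307)"
```

```text
contact_force: [-0.7, -9.0, 3.8]
contact_force: [-0.8, -8.9, 3.9]
contact_force: [-2.8, -19.4, 5.4]
t6.07 pos [543.5 -35.6  48.4] rot [3.141e+00 2.000e-03 1.307e+00] d [-0.3 -0.7  0.4] rz 0.0 F [ -2.8 -19.4   5.4] T [-3.08  0.29 -0.3 ] op 0.396 q6 0.2
board -50.7 -0.7
```

Scaled: 1 mm / 600 = 0.0017.

```bash
echo '[[[0, 0, 0, 0.0017, 0, 0, 0.4], [0, 0, 0, 0, 0, 0, 0.4], [0, 0, 0, 0, 0, 0, 0.4]]]' > path.dat && python3 steer.py path.dat |tail -3|head -1
python3 -c "
from h import *
todo(-51,0,48,1.307)"
echo '[[[0, 0, 0, -0.0083, 0, 0, 0.4], [0, 0, 0, -0.0167, 0, 0, 0.4], [0, 0, 0, -0.0167, 0, 0, 0.4], [0, 0, 0, 0, 0, -0.0667, 0.4], [0, 0, 0, 0, 0, -0.0667, 0.4]]]' > path.dat && python3 steer.py path.dat |tail -3|head -1
echo '[[[0, 0, 0, 0, 0, -0.0533, 0.4], [0, 0, 0, -0.0417, 0, 0, 0.4], [0, 0, 0, -0.0417, 0, 0, 0.4], [0, 0, 0, 0, 0, 0, 0.4]]]' > path.dat && python3 steer.py path.dat |tail -3|head -1
python3 - <<'E'
from h import *
todo(16,0,160,1.307)
c=r.grab_frame("top")[165:285,210:365,::-1]
cv2.imwrite("pics/t2.png",cv2.resize(c,None,fx=5,fy=5,interpolation=cv2.INTER_CUBIC))
E
```

```text
contact_force: [-2.5, -20.9, 5.6]
t6.32 pos [543.5 -35.5  48.4] rot [3.141e+00 3.000e-03 1.307e+00] d [-0.3 -0.7  0.4] rz 0.0 F [ -2.5 -20.9   5.6] T [-3.03  0.27 -0.38] op 0.398 q6 0.2
board -50.7 -0.7
contact_force: [1.7, -0.5, -0.2]
contact_force: [0.2, -0.1, -0.5]
t7.07 pos [ 523.2 -108.6  160.9] rot [3.141e+00 1.000e-03 1.306e+00] d [142.6  -0.4   0.8] rz -0.001 F [ 0.2 -0.1 -0.5] T [-0.   -0.03 -0.02] op 0.399 q6 0.06
board -126.6 -0.2
```

View pics/t2.png

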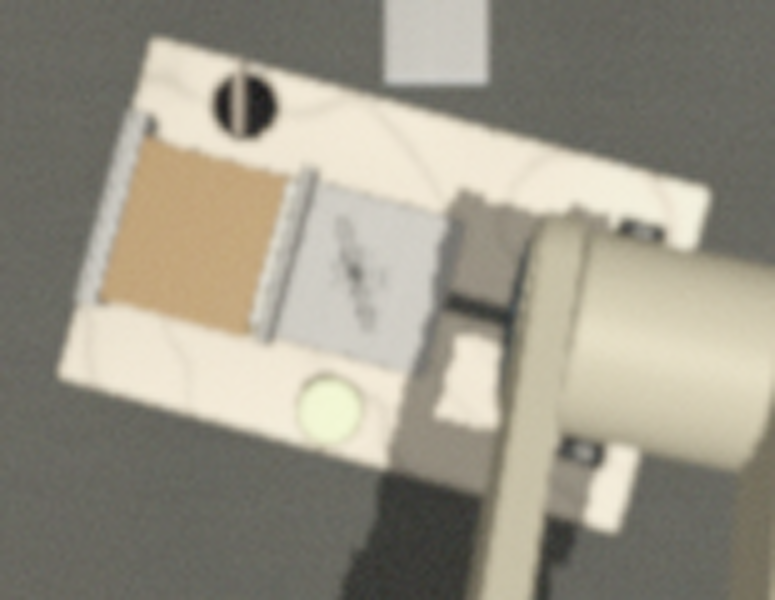

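The cheese now sits snug between the pad and back plate. The foot's near edge runs (455,215)–(410,372), and the nut is still loose with wing tips at (342,217) and (370,330).

```bash
python3 - <<'E'
from h import *
f=lambda a:np.float64(a)/5+[209.6,164.6]
R=np.array([[np.cos(TH),np.sin(TH)],[-np.sin(TH),np.cos(TH)]])
B=lambda q:(q[:,:2]-C)@R.T
print("heel",B(ray("top",f([(455,215),(410,372)]),46)))
w=B(ray("top",f([(342,217),(370,330)]),83));d=w[0]-w[1];print(w,w.mean(0),np.arctan2(d[1],d[0]))
print("stud",B(ray("top",f([(355,270)]),92)), W(16.2))
E
```

```text
heel [[-31.33992705 -51.36029927]
 [-29.95628863  48.05268637]]
[[ 33.49285778 -30.85114458]
 [ -0.22317509  29.48752172]] [16.63484134 -0.68181143] -1.0612373227076788
stud [[17.51032934 -2.3767009 ]] [560.25723608  29.24874915]
```

Scaled: 35.6 mm / 600 = 0.0593, -0.125 rad / 6.2832 = -0.0199.

```bash
echo '[[[0, 0, 0, 0.0593, 0, 0, 0.4], [0, 0, 0, 0.0593, 0, 0, 0.4], [0, 0, 0, 0.0593, 0, 0, 0.4], [0, 0, 0, 0.0593, 0, 0, 0.4], [0, 0, -0.0199, 0, 0, 0, 0.4]]]' > path.dat && python3 steer.py path.dat |tail -3|head -1
echo '[[[0, 0, -0.0199, 0, 0, 0, 0.4], [0, 0, -0.0199, 0, 0, 0, 0.4], [0, 0, -0.0199, 0, 0, 0, 0.4], [0, 0, -0.0199, 0, 0, 0, 0.4], [0, 0, -0.0199, 0, 0, 0, 0.4]]]' > path.dat && python3 steer.py path.dat |tail -3|head -1
echo '[[[0, 0, -0.0199, 0, 0, 0, 0.4], [0, 0, -0.0199, 0, 0, 0, 0.4], [0, 0, -0.0199, 0, 0, 0, 0.4], [0, 0, -0.0199, 0, 0, 0, 0.4], [0, 0, -0.0199, 0, 0, 0, 0.4]]]' > path.dat && python3 steer.py path.dat |tail -3|head -1
echo '[[[0, 0, -0.0199, 0, 0, 0, 0.4], [0, 0, -0.0199, 0, 0, 0, 0.4], [0, 0, -0.0199, 0, 0, 0, 0.4], [0, 0, 0, 0, 0, 0, 0.4]]]' > path.dat && python3 steer.py path.dat |tail -3|head -1
python3 - <<'E'
from h import *
todo(16.3,-0.3,160,3.07)
p=r.camera_params("wrist");im=r.grab_frame("wrist")
n=W(16.3,0);print(proj("wrist",[[*n,92],[*n,83],[*(n+35*np.array([np.cos(.26),np.sin(.26)])),83],[*(n-35*np.array([np.cos(.26),np.sin(.26)])),83]],p))
cv2.imwrite("pics/w1.png",im[:,:,::-1])
E
```

```text
contact_force: [-0.3, -0.7, 0.4]
contact_force: [-0.8, 0.1, -0.2]
contact_force: [-0.4, 0.9, 0.4]
contact_force: [-0.3, -0.7, 0.4]
t8.70 pos [560.9  32.2 159.7] rot [ 3.141e+00 -1.000e-03  3.063e+00] d [ 0.1 -2.9 -0.3] rz -0.007 F [-0.3 -0.7  0.4] T [ 0.01  0.01 -0.02] op 0.4 q6 -1.44
board 19.2 0.1
[[273.91817151 227.94216164]
 [274.08620929 223.68547505]
 [289.96160173 265.87304839]
 [256.80482656 177.73540647]]
```

View pics/w1.png

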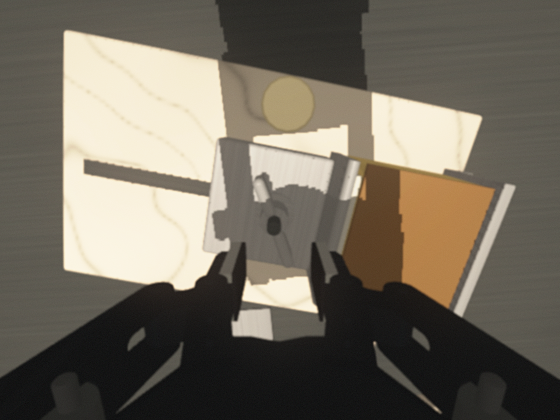

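The wrist view shows the stud at (274,225) and wing tips at (262,180) and (292,265). All agree with my prediction to within about 2 mm. Next I centre the tool and descend with a finger on each side.

Scaled: 20 mm / 600 = 0.0333, -2.9 mm / 600 = -0.0048.

```bash
echo '[[[0, 0, 0, 0, -0.0048, 0.0333, 0.4], [0, 0, 0, 0, 0, 0.025, 0.4], [0, 0, 0, 0, 0, 0.025, 0.4], [0, 0, 0, 0, 0, 0.02, 0.4], [0, 0, 0, 0, 0, 0, 0.4]]]' > path.dat && python3 steer.py path.dat |tail -3|head -1
echo '[[[0, 0, 0, 0, 0, 0.01, 0.4], [0, 0, 0, 0, 0, 0.01, 0.4], [0, 0, 0, 0, 0, 0, 0.4]]]' > path.dat && python3 steer.py path.dat |tail -3|head -1
python3 -c "
from h import *
todo(16.3,0,86,3.07)"
```

```text
contact_force: [-0.0, 0.2, 0.5]
contact_force: [1.1, 0.1, -0.1]
t9.42 pos [560.9  28.9  85.7] rot [-3.142e+00 -1.000e-03  3.056e+00] d [ 0.6  0.4 -0.3] rz -0.014 F [ 1.1  0.1 -0.1] T [ 0.02 -0.07  0.01] op 0.396 q6 -1.44
board 16.0 -0.7
```

Scaled: 0.6 mm / 600 = 0.001, 0.4 mm / 600 = 0.0007, 0.1 rad / 6.2832 = 0.0159.

```bash
echo '[[[0, 0, 0.0159, 0.001, 0.0007, 0, 0.4], [0, 0, 0.0159, 0, 0, 0, 0.4], [0, 0, 0.0159, 0, 0, 0, 0.4], [0, 0, 0.0159, 0, 0, 0, 0.4], [0, 0, 0.0159, 0, 0, 0, 0.4]]]' > path.dat && python3 steer.py path.dat |tail -3
echo '[[[0, 0, 0.0159, 0, 0, 0, 0.4], [0, 0, 0.0159, 0, 0, 0, 0.4], [0, 0, 0.0159, 0, 0, 0, 0.4], [0, 0, 0.0159, 0, 0, 0, 0.4], [0, 0, 0.0159, 0, 0, 0, 0.4]]]' > path.dat && python3 steer.py path.dat |tail -3
python3 -c "
from h import *
todo(16.3,0,86,-1.28)"
```

```text
contact_force: [-0.4, -1.0, 0.8]
opening: 0.401
grasp_force: 1.0
contact_force: [-0.7, -0.6, -1.6]
opening: 0.396
grasp_force: 1.0
t10.25 pos [561.   29.1  86.8] rot [3.141e+00 1.000e-03 2.051e+00] d [ 0.5 -0.5  0.8] rz 3.331 F [-0.7 -0.6 -1.6] T [-0.23 -0.13  0.05] op 0.396 q6 -0.43
board 16.3 -0.7
```

Scaled: 1 mm / 600 = 0.0017, -0.5 mm / 600 = -0.0008, 0.1 rad / 6.2832 = 0.0159.

```bash
echo '[[[0, 0, 0.0159, 0.0008, -0.0008, 0.0017, 0.4], [0, 0, 0.0159, 0, 0, 0, 0.4], [0, 0, 0.0159, 0, 0, 0, 0.4], [0, 0, 0.0159, 0, 0, 0, 0.4], [0, 0, 0.0159, 0, 0, 0, 0.4]]]' > path.dat && python3 steer.py path.dat |tail -3|head -1
echo '[[[0, 0, 0.0159, 0, 0, 0.0008, 0.4], [0, 0, 0.0159, 0, 0, 0, 0.4], [0, 0, 0.0159, 0, 0, 0, 0.4], [0, 0, 0.0159, 0, 0, 0, 0.4], [0, 0, 0.0159, 0, 0, 0, 0.4]]]' > path.dat && python3 steer.py path.dat |tail -3|head -1
echo '[[[0, 0, 0.0159, 0, 0, 0.0008, 0.4], [0, 0, 0.0159, 0, 0, 0, 0.4], [0, 0, 0.0159, 0, 0, 0, 0.4], [0, 0, 0.0159, 0, 0, 0, 0.4], [0, 0, 0.0159, 0, 0, 0, 0.4]]]' > path.dat && python3 steer.py path.dat |tail -3|head -1
python3 -c "
from h import *
todo(16.3,0,84,-1.28)"
```

```text
contact_force: [-0.1, -0.6, 0.0]
contact_force: [0.2, -1.5, 0.3]
contact_force: [1.3, -0.2, 0.8]
t11.50 pos [560.6  29.4  85. ] rot [ 3.141e+00 -1.000e-03  5.510e-01] d [-0.3 -0.1  1. ] rz 1.831 F [ 1.3 -0.2  0.8] T [-0.13 -0.12  0.04] op 0.397 q6 1.07
board 16.5 -0.3
```

Scaled: 0.5 mm / 600 = 0.0008, 0.1 rad / 6.2832 = 0.0159.

```bash
echo '[[[0, 0, 0.0159, 0, 0, 0.0008, 0.4], [0, 0, 0.0159, 0, 0, 0, 0.4], [0, 0, 0.0159, 0, 0, 0, 0.4], [0, 0, 0.0159, 0, 0, 0, 0.4], [0, 0, 0.0159, 0, 0, 0, 0.4]]]' > path.dat && python3 steer.py path.dat |tail -3|head -1
echo '[[[0, 0, 0.0159, 0, 0, 0.0008, 0.4], [0, 0, 0.0159, 0, 0, 0, 0.4], [0, 0, 0.0159, 0, 0, 0, 0.4], [0, 0, 0.0159, 0, 0, 0, 0.4], [0, 0, 0.0159, 0, 0, 0, 0.4]]]' > path.dat && python3 steer.py path.dat |tail -3|head -1
echo '[[[0, 0, 0.0159, 0, 0, 0.0008, 0.4], [0, 0, 0.0159, 0, 0, 0, 0.4], [0, 0, 0.0159, 0, 0, 0, 0.4], [0, 0, 0.0159, 0, 0, 0, 0.4], [0, 0, 0.0159, 0, 0, 0, 0.4]]]' > path.dat && python3 steer.py path.dat |tail -3|head -1
echo '[[[0, 0, 0.0159, 0, 0, 0, 0.4], [0, 0, 0.0159, 0, 0, 0, 0.4], [0, 0, 0.0159, 0, 0, 0, 0.4], [0, 0, 0, 0, 0, 0, 0.4]]]' > path.dat && python3 steer.py path.dat |tail -3|head -1
python3 -c "
from h import *
todo(16.3,0,84,-1.28)"
```

```text
contact_force: [1.1, -0.5, 0.2]
contact_force: [1.2, -0.9, 0.8]
contact_force: [1.2, -1.9, -0.1]
contact_force: [-0.6, 0.1, -0.2]
t13.08 pos [560.5  29.3  83.4] rot [-3.140e+00 -1.000e-03 -1.248e+00] d [-0.1  0.2 -0.6] rz 0.032 F [-0.6  0.1 -0.2] T [-0.08 -0.07  0.  ] op 0.395 q6 2.87
board 16.3 -0.2
```

Scaled: -30 mm / 600 = -0.05, -25 mm / 600 = -0.0417, -0.125 rad / 6.2832 = -0.0199.

```bash
echo '[[[0, 0, -0.0159, 0, 0, 0, 0.4], [0, 0, 0, 0, 0, -0.0333, 0.4], [0, 0, 0, 0, 0, -0.05, 0.4], [0, 0, 0, 0, 0, -0.0417, 0.4], [0, 0, -0.0199, 0, 0, 0, 0.4]]]' > path.dat && python3 steer.py path.dat |tail -3|head -1
echo '[[[0, 0, -0.0199, 0, 0, 0, 0.4], [0, 0, -0.0199, 0, 0, 0, 0.4], [0, 0, -0.0199, 0, 0, 0, 0.4], [0, 0, -0.0199, 0, 0, 0, 0.4], [0, 0, -0.0199, 0, 0, 0, 0.4]]]' > path.dat && python3 steer.py path.dat |tail -3|head -1
echo '[[[0, 0, -0.0199, 0, 0, 0, 0.4], [0, 0, -0.0199, 0, 0, 0, 0.4], [0, 0, -0.0199, 0, 0, 0, 0.4], [0, 0, -0.0199, 0, 0, 0, 0.4], [0, 0, -0.0199, 0, 0, 0, 0.4]]]' > path.dat && python3 steer.py path.dat |tail -3|head -1
echo '[[[0, 0, -0.0199, 0, 0, 0, 0.4], [0, 0, -0.0199, 0, 0, 0, 0.4], [0, 0, -0.0199, 0, 0, 0, 0.4], [0, 0, -0.0199, 0, 0, 0, 0.4], [0, 0, -0.0199, 0, 0, 0, 0.4]]]' > path.dat && python3 steer.py path.dat |tail -3|head -1
echo '[[[0, 0, -0.0199, 0, 0, 0, 0.4], [0, 0, -0.0199, 0, 0, 0, 0.4], [0, 0, -0.0199, 0, 0, 0, 0.4], [0, 0, -0.0199, 0, 0, 0, 0.4], [0, 0, -0.0199, 0, 0, 0, 0.4]]]' > path.dat && python3 steer.py path.dat |tail -3|head -1
echo '[[[0, 0, -0.0199, 0, 0, 0, 0.4], [0, 0, -0.0199, 0, 0, 0, 0.4], [0, 0, -0.0199, 0, 0, 0, 0.4], [0, 0, -0.0199, 0, 0, 0, 0.4], [0, 0, -0.0199, 0, 0, 0, 0.4]]]' > path.dat && python3 steer.py path.dat |tail -3|head -1
echo '[[[0, 0, -0.0199, 0, 0, 0, 0.4], [0, 0, -0.0199, 0, 0, 0, 0.4], [0, 0, 0, 0, 0, 0, 0.4]]]' > path.dat && python3 steer.py path.dat |tail -3|head -1
python3 - <<'E'
from h import *
todo(16.3,0,82,2.34)
p=r.camera_params("wrist");im=r.grab_frame("wrist")
n=W(16.3,0);a=2.695;u=35*np.array([np.cos(a),np.sin(a)]);print(proj("wrist",[[*n,92],[*(n+u),81],[*(n-u),81]],p))
cv2.imwrite("pics/w2.png",im[:,:,::-1])
E
```

```text
contact_force: [1.3, -0.3, 1.4]
contact_force: [0.9, 0.4, 0.5]
contact_force: [0.0, -0.4, 1.4]
contact_force: [0.1, 0.5, -0.0]
contact_force: [0.3, 0.7, 0.6]
contact_force: [0.6, -0.4, -0.6]
contact_force: [-0.1, 1.0, -0.0]
t15.83 pos [560.   29.6 158.1] rot [3.141 0.    2.365] d [-0.4  0.  76.1] rz 0.025 F [-0.1  1.  -0. ] T [-0.    0.03 -0.03] op 0.395 q6 -0.74
board 16.5 0.4
[[278.26329182 229.72375144]
 [261.63960858 178.50188245]
 [293.48074657 266.57807593]]
```

View pics/w2.png

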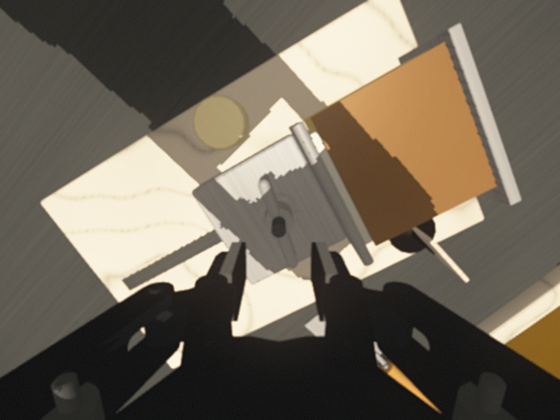

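The wings run (266,178) to (292,265), which matches the predicted ~2.78 rad left, and the stop is still snug. Second stroke next.

Scaled: 25 mm / 600 = 0.0417, 20 mm / 600 = 0.0333.

```bash
echo '[[[0, 0, 0, -0.0007, 0, 0.0417, 0.4], [0, 0, 0, 0, 0, 0.0333, 0.4], [0, 0, 0, 0, 0, 0.025, 0.4], [0, 0, 0, 0, 0, 0.0133, 0.4], [0, 0, 0, 0, 0, 0.0117, 0.4]]]' > path.dat && python3 steer.py path.dat |tail -3|head -1
echo '[[[0, 0, 0.0159, 0, 0, 0, 0.4], [0, 0, 0.0159, 0, 0, 0, 0.4], [0, 0, 0.0159, 0, 0, 0, 0.4], [0, 0, 0.0159, 0, 0, 0, 0.4], [0, 0, 0.0159, 0, 0, 0, 0.4]]]' > path.dat && python3 steer.py path.dat |tail -3|head -1
echo '[[[0, 0, 0.0159, 0, 0, 0.0008, 0.4], [0, 0, 0.0159, 0, 0, 0, 0.4], [0, 0, 0.0159, 0, 0, 0, 0.4], [0, 0, 0.0159, 0, 0, 0, 0.4], [0, 0, 0.0159, 0, 0, 0, 0.4]]]' > path.dat && python3 steer.py path.dat |tail -3|head -1
echo '[[[0, 0, 0.0159, 0, 0, 0.0008, 0.4], [0, 0, 0.0159, 0, 0, 0, 0.4], [0, 0, 0.0159, 0, 0, 0, 0.4], [0, 0, 0.0159, 0, 0, 0, 0.4], [0, 0, 0.0159, 0, 0, 0, 0.4]]]' > path.dat && python3 steer.py path.dat |tail -3|head -1
echo '[[[0, 0, 0.0159, 0, 0, 0.0008, 0.4], [0, 0, 0.0159, 0, 0, 0, 0.4], [0, 0, 0.0159, 0, 0, 0, 0.4], [0, 0, 0.0159, 0, 0, 0, 0.4], [0, 0, 0.0159, 0, 0, 0, 0.4]]]' > path.dat && python3 steer.py path.dat |tail -3|head -1
echo '[[[0, 0, 0.0159, 0, 0, 0.0008, 0.4], [0, 0, 0.0159, 0, 0, 0, 0.4], [0, 0, 0.0159, 0, 0, 0, 0.4], [0, 0, 0.0159, 0, 0, 0, 0.4], [0, 0, 0.0159, 0, 0, 0, 0.4]]]' > path.dat && python3 steer.py path.dat |tail -3|head -1
python3 -c "
from h import *
todo(16.3,0,82,-0.88)"
```

```text
contact_force: [0.0, 0.2, -0.5]
contact_force: [-0.0, 0.0, -0.4]
contact_force: [0.4, 0.4, -0.0]
contact_force: [0.7, -1.3, 0.4]
contact_force: [-0.6, -0.6, -0.4]
contact_force: [-0.3, -0.3, 0.8]
t18.38 pos [560.8  29.2  81.5] rot [-3.141e+00 -1.000e-03 -1.500e-01] d [-0.6 -0.1 -0.5] rz 0.73 F [-0.3 -0.3  0.8] T [-0.13  0.03  0.1 ] op 0.402 q6 1.77
board 16.3 -0.6
```

Scaled: 0.1 rad / 6.2832 = 0.0159.

```bash
echo '[[[0, 0, 0.0159, 0, 0, 0, 0.4], [0, 0, 0.0159, 0, 0, 0, 0.4], [0, 0, 0.0159, 0, 0, 0, 0.4], [0, 0, 0.0159, 0, 0, 0, 0.4], [0, 0, 0.0159, 0, 0, 0, 0.4]]]' > path.dat && python3 steer.py path.dat |tail -3
python3 -c "
from h import *
todo(16.3,0,81,-0.88)"
echo '[[[0, 0, 0.0095, 0, 0, 0, 0.4], [0, 0, 0.0095, 0, 0, 0, 0.4], [0, 0, 0, 0, 0, 0, 0.4]]]' > path.dat && python3 steer.py path.dat |tail -3
python3 -c "
from h import *
todo(16.3,0,81,-0.88)"
```

```text
contact_force: [1.4, -0.8, -1.2]
opening: 0.399
grasp_force: 1.0
t18.80 pos [560.8  29.2  81.4] rot [-3.141e+00 -1.000e-03 -6.500e-01] d [-0.5  0.2  0.4] rz 0.23 F [ 1.4 -0.8 -1.2] T [-0.14 -0.07  0.04] op 0.399 q6 2.27
board 16.2 -0.5
contact_force: [0.3, -0.6, 0.2]
opening: 0.397
grasp_force: 0.4
t19.05 pos [560.7  29.2  81.4] rot [-3.141e+00 -1.000e-03 -7.670e-01] d [-0.4  0.2  0.4] rz 0.113 F [ 0.3 -0.6  0.2] T [-0.12 -0.07  0.04] op 0.397 q6 2.39
board 16.3 -0.5
```

Small steps now, watching for the hard stop.

Scaled: 0.05 rad / 6.2832 = 0.008.

```bash

echo '[[[0, 0, 0.008, 0, 0, 0, 0.4], [0, 0, 0.008, 0, 0, 0, 0.4]]]' > path.dat && python3 steer.py path.dat |grep -E 'force|rot'; python3 -c "
from h import *
todo(16.3,0,81,-0.88)"
echo '[[[0, 0, 0.008, 0, 0, 0, 0.4]]]' > path.dat && python3 steer.py path.dat |grep -E 'force|rot'; python3 -c "
from h import *
todo(16.3,0,81,-0.88)"
```

```text
tcp_rot: [-3.141, -0.001, -0.864]
contact_force: [-0.1, -1.2, -0.6]
grasp_force: 0.9
t19.22 pos [560.7  29.2  81.3] rot [-3.141e+00 -1.000e-03 -8.640e-01] d [-0.4  0.2  0.3] rz 0.016 F [-0.1 -1.2 -0.6] T [-0.09 -0.14  0.03] op 0.402 q6 2.48
board 16.2 -0.5
tcp_rot: [-3.141, -0.001, -0.914]
contact_force: [0.5, -1.0, -0.1]
grasp_force: 1.3
t19.30 pos [560.7  29.2  81.3] rot [-3.141e+00 -1.000e-03 -9.140e-01] d [-0.4  0.2  0.3] rz -0.034 F [ 0.5 -1.  -0.1] T [-0.21 -0.09  0.07] op 0.401 q6 2.53
board 16.2 -0.5
```

Scaled: 0.05 rad / 6.2832 = 0.008.

```bash

echo '[[[0, 0, 0.008, 0, 0, 0, 0.4]]]' > path.dat && python3 steer.py path.dat |grep -E 'force|rot'; python3 -c "
from h import *
todo(16.3,0,81,-0.88)"
echo '[[[0, 0, 0.008, 0, 0, 0, 0.4]]]' > path.dat && python3 steer.py path.dat |grep -E 'force|rot'; python3 -c "
from h import *
todo(16.3,0,81,-0.88)"
```

```text
tcp_rot: [-3.141, -0.001, -0.964]
contact_force: [1.0, -1.7, -1.3]
grasp_force: 8.3
t19.38 pos [560.7  29.1  81.3] rot [-3.141e+00 -1.000e-03 -9.640e-01] d [-0.5  0.2  0.3] rz -0.084 F [ 1.  -1.7 -1.3] T [-0.3  -0.11  0.3 ] op 0.402 q6 2.58
board 16.2 -0.5
tcp_rot: [-3.141, -0.001, -1.013]
contact_force: [0.9, -0.9, -0.8]
grasp_force: 22.9
t19.47 pos [560.8  29.   81.3] rot [-3.141e+00 -1.000e-03 -1.013e+00] d [-0.5  0.2  0.3] rz -0.133 F [ 0.9 -0.9 -0.8] T [-0.2  -0.06  0.95] op 0.397 q6 2.63
board 16.1 -0.5
```

Torque climbed sharply to 0.95 N m, so the nut is on its hard stop. I'll hold briefly, ease off, lift and check.

Scaled: -0.1 rad / 6.2832 = -0.0159.

```bash

echo '[[[0, 0, 0, 0, 0, 0, 0.4], [0, 0, 0, 0, 0, 0, 0.4], [0, 0, 0, 0, 0, 0, 0.4], [0, 0, -0.0159, 0, 0, 0, 0.4], [0, 0, -0.0159, 0, 0, 0, 0.4]]]' > path.dat && python3 steer.py path.dat |grep -E 'force'
echo '[[[0, 0, 0, 0, 0, -0.0333, 0.4], [0, 0, 0, 0, 0, -0.05, 0.4], [0, 0, 0, 0, 0, -0.05, 0.4], [0, 0, 0, 0, 0, -0.05, 0.4], [0, 0, 0, 0, 0, 0, 0.4]]]' > path.dat && python3 steer.py path.dat |grep force
echo '[[[0, 0, 0, 0.0467, -0.0467, 0, 0.4], [0, 0, 0, 0.0467, -0.0467, 0, 0.4], [0, 0, 0, 0.0467, -0.0467, 0, 0.4], [0, 0, 0, 0.0467, -0.0467, 0, 0.4], [0, 0, 0, 0.0467, -0.0467, 0, 0.4]]]' > path.dat && python3 steer.py path.dat |grep force
python3 - <<'E'
from h import *
todo(16.3,0,81,-0.88)
c=r.grab_frame("top")[165:285,210:365,::-1]
cv2.imwrite("pics/t3.png",cv2.resize(c,None,fx=5,fy=5,interpolation=cv2.INTER_CUBIC))
E
```

```text
contact_force: [1.2, 0.4, 0.3]
grasp_force: 0.0
contact_force: [0.8, 0.3, 0.5]
grasp_force: 0.0
contact_force: [1.3, -0.7, -0.1]
grasp_force: 0.0
t20.72 pos [759.5  23.9 190.4] rot [-3.141e+00  1.000e-03 -8.130e-01] d [-140.7  140.9  109.5] rz 0.067 F [ 1.3 -0.7 -0.1] T [0.03 0.03 0.  ] op 0.398 q6 2.41
board 63.1 -193.7
```

View pics/t3.png

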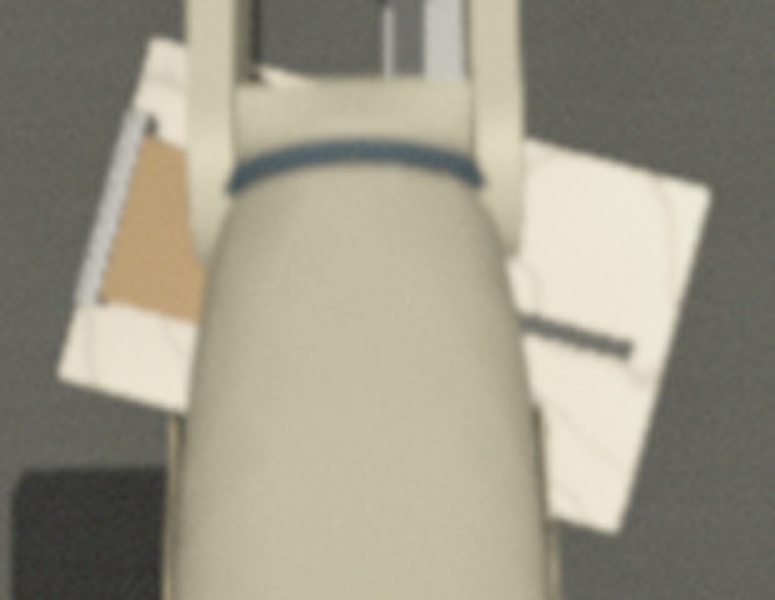

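The arm hides the stop in this view, and only the cheese's far end against the back plate shows, at (150,230). The scene camera looks from the other side, so I'll swing the arm towards -y and use both cameras.

Scaled: 28 mm / 600 = 0.0467.

```bash

echo '[[[0, 0, 0, 0.0467, 0.0467, 0, 0.4], [0, 0, 0, 0.0467, 0.0467, 0, 0.4], [0, 0, 0, 0.0467, 0.0467, 0, 0.4], [0, 0, 0, 0.0467, 0.0467, 0, 0.4], [0, 0, 0, 0.0467, 0.0467, 0, 0.4]]]' > path.dat && python3 steer.py path.dat |grep -E ' force|pos'
python3 - <<'E'
from h import *
c=r.grab_frame("top")[165:285,210:365,::-1]
cv2.imwrite("pics/t4.png",cv2.resize(c,None,fx=5,fy=5,interpolation=cv2.INTER_CUBIC))
E
```

```text
eef_pos: [752.0, -175.5, 190.1]
```

View pics/t4.png

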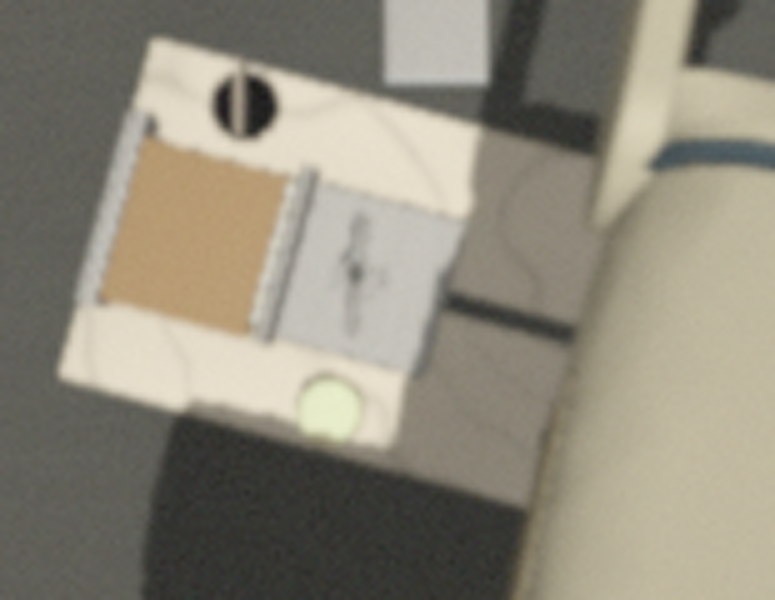

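The wings run (360,213) to (350,332), a world angle of about -0.084 rad against -0.085 expected at home. The cheese is snug and the sign and truckle haven't moved.

```bash
python3 -c "
from rig import r
print(r.sign_off())"
```

```text
the job is handed in; nothing more can be done
None
```

I handed the job in at about 21 s: the cheese is snug between the stop's pad and the back plate, and the wing nut is fully home after two fingertip strokes. The last camera view shows the wings at the home angle and the sign and truckle on the board unmoved; I did not re-check the goods on the table, and the hand-in returned no verdict.

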